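# Set and lock the stop of a carton-labelling jig

## Task

On the carton-labelling jig, push the loose sliding stop along its track until it bears against the side of the carton. Then spin its wing nut clockwise with light fingertip strokes on the wings, stroke after stroke, until it is fully down on its washer, with the stop still against the carton. Do it by touch alone: do not pinch the nut or the stop or press hard on the nut, and leave the carton and the other things on the bench where they are.

Things in the scene. Friction and masses are not known exactly. Their poses are not given: they have to be found in the camera images.
- jig: plywood labelling jig fixed to the bench, 200 mm (its x) by 420 mm (its y), 18 mm thick; origin in the middle of its underside; yaw within 0.35 rad. Its T-track runs along its y axis in the middle of the board. A back fence 30 mm high stands along the +x edge (inner face at jig x = 81 mm), an aluminium end fence 62 mm high beyond the carton at the +y end
- stop (a joint): travel of the sliding stop along the jig's +y, m, growing towards the carton (0 to 0.14). It slides stiffly (about 8 N) and stays where left. A steel angle: foot 90 mm (jig x) by 76 mm (jig y), 6 mm thick, on the board; upright flange 90 mm wide, 6 mm thick, top edge 94 mm above the bench. The stud with the wing nut rises from the foot on the side away from the carton
- stop_face (a point): point on the carton side (jig +y face) of the stop's flange, mid-width, 56 mm above the bench. The flange's back is 6 mm and the stud axis 42 mm from it towards jig -y; the foot reaches 34 mm beyond the axis. The stop bears on the carton when this point lies in the plane of carton_side. Above the nut (62 mm above the bench) the flange's back is free to push on
- carton_side (a point): point in the middle of the carton side that faces the stop, 56 mm above the bench; its y axis points square into the carton, towards the end fence
- carton: closed cardboard carton 130 mm (its x) by 110 mm (its y) by 76 mm high, about 0.6 kg, loose, standing on the jig board against the back fence and the end fence (up to 1 mm play); origin in the middle of its underside, axes along the jig's
- wing_nut (a joint): turn of the wing nut, rad, clockwise seen from above positive (tightening); 11.0 is fully down on its washer, where it stops dead (a fast stroke then hits hard); at lower values it stands higher on its thread (1.5 mm per turn). It turns against slight friction (about 0.025 N m, so 1 N at the wing) and stays where it is left
- nut_center (a point): point on the axis of the wing nut, half-way up it (16.5 mm above its underside). Cast metal nut, 64 mm across its two opposite wings, 33 mm high; hub 23 mm wide, 13 mm high; stud 9 mm thick, ending at most 5.5 mm above this point. The flange's back is 36 mm from the axis, so a finger has room all round the hub except on the flange's side
- wing_tip (a point): outer edge of one wing, 32 mm from the nut's axis, 5 mm above nut_center; shows which way the wings point (the other is opposite). Each wing is a 6 mm thick upright round ear of 23 mm diameter, centred 20.5 mm from the axis at this height, joined to the hub; its top is 16.5 mm above nut_center
- tape_roll: roll of brown packing tape lying flat on the bench, 96 mm across, 48 mm high, near the jig's -y end; origin under its centre; to be left alone
- marker: marker pen 14 mm thick and 135 mm long lying along y on the jig board in front of the carton (jig -x side); origin near its middle, on the board; to be left alone
- tape_gun: hand tape dispenser lying on its side on the bench beyond the jig's +y end, 170 mm long, 57 mm high, grip pointing to jig -x; origin under its middle; to be left alone
- product_box: small pale blue product box 60 x 90 x 35 mm on the bench behind the jig (+x side); origin under its middle; to be left alone
Not all that is in view belongs to the job. There is more than one size of the carton; the one meant has the size given above.

How it is judged:
By the outcome, as a careful person would: the job done as asked, in the order asked, and still so for the second after the job is handed in, with the robot touching nothing.
It also fails if it takes over 72 s, if anything falls off the work surface, if the arm or the gripper's body presses on something with over 40 N, if the wrist force passes 120 N, or if a joint passes its speed limit or range.

## Robot

A 6-joint arm with a two-finger parallel gripper is mounted at the origin on the work surface. World frame = base frame: x ahead of the robot, y to its left, z up, the work surface at z = 0. Lengths are in m, angles in degrees, forces in N, time in s.
With the tool pointing down it reaches from about 0.375 to 0.75 m from the base axis. Payload 9 kg.
Tool frame: the origin (TCP) lies where the fingers leave the gripper's body, on its centre line; the fingertips stand 73 mm ahead of it and the grasp point (between the pads) lies 54 mm ahead of it (robot.tip_reach is the distance from the TCP to the fingertips, in m); z points along the fingers, y is the direction in which the jaws open and shut (so a half turn about z gives the same grasp; the last joint's range is limited). The gripper opens to 85 mm and grips with 20 to 120 N. Pads are 22 mm wide; open, the fingers measure 114 mm over their backs; the gripper's body (76 mm by 85 mm) begins 54 mm behind the grasp point. The pads swing forward as they close: fully open they stand 13 mm farther back than shut.
Start: joints at [57.084, 5.964, 5.575, 89.605, 0, 77.527], TCP at [0.21, 0.562, 0.304] pointing down, gripper open.
Joint ranges: [-171.21, 171.21], [-48.23, 106.86], [-62.78, 66.21], [-105.2, 120.99], [-86.42, 89.51], [-180, 180]. Speed limits (degrees/s): [127.2, 127.2, 147.25, 180, 180, 180].

## Interface

Orientations are given as [roll, pitch, yaw] about the fixed x, y, z axes, in that order (R = Rz(yaw) Ry(pitch) Rx(roll)).
In Python, from plant import robot gives the robot as it stands. Calls block until the motion is done:
- robot.move_pose(position, orientation): joint-space move of the TCP to a pose.
- robot.line_to(position, vel=0.15, rotation=None, guard=None): straight line of the TCP; rotation=None keeps the orientation; vel is the mean speed in m/s. With guard (N) it stops when the force on the tool has changed by that much, and returns True; else False.
- robot.goto_joints(angles): joint-space move.
- robot.set_gripper(opening): finger opening in m; the grip force is fixed at half the most; returns when the fingers have stopped.
- robot.pause(seconds).
- robot.ik(position, orientation): joint angles nearest the present ones, or None.
- robot.observe(): the state.
- robot.grab_frame(name): name is "side" or "top" or "wrist"; returns the picture (400x640x3 uint8, blue, green, red); there is no depth.
- robot.get_calibration(name): a dict with "vertical_fov" (degrees; the focal length in pixels is half the picture's height over the tangent of half this angle, whatever the lens; pixels are square), "cx", "cy" (the principal point, pixels), "rvec" (rotation vector, rad) and "tvec" (3), from world to camera coordinates, as OpenCV has them. Camera axes: x right, y down, z forward; pixel columns grow to the right and rows downward; lengths in m; the calibration is good to about 2 mm. A picture is of the moment at which its call begins: read the wrist's pose just before it. get_calibration takes no time and is no camera call; for the wrist camera it gives the pose at the moment of the call.
A pose or a line that the arm cannot do raises robot.IKError and nothing moves.
- robot.job_done(): hands the job in, once; it reports no verdict.
The state is a dict: "time": time; "q": joint angles; "qvel": joint speeds; "joint_torque": joint torques, N m; "tool_pos": TCP position; "tcp_rot": TCP orientation; "ft_force": force on the tool from outside, world axes, zero at the start; "torque": the same for the moment, N m; "gripper_width": finger opening in m.
Only numpy, scipy, OpenCV 4.12 (cv2) and the standard library are available. Lean on these libraries where they do the work, as an engineer would, in place of code of your own. Each camera call takes 0.05 s, during which the arm holds its last target.

## Working session

There is one attempt and no reset: what is moved stays moved. The work goes in short steps, each a Python script; the robot and the scene stay as the last script left them, time stands still between calls to the robot, and variables do not carry over. Pictures are saved under pics/ and viewed, and the job is handed in when it is done.

```bash
ls; mkdir -p pics
python3 - <<'E'
from plant import robot
import cv2
o=robot.observe(); print({k:o[k] for k in('time','tool_pos','tcp_rot','gripper_width','ft_force')}, robot.tip_reach)
for n in("side","top","wrist"):
    cv2.imwrite(f"pics/{n}0.png",robot.grab_frame(n)); print(n,robot.get_calibration(n))
E
```

```text
pics
{'time': 0.0, 'tool_pos': array([0.20943143, 0.56201639, 0.30311144]), 'tcp_rot': array([-1.79924535e+02, -1.47413826e-02,  1.59556169e+02]), 'gripper_width': 0.0850650676591966, 'ft_force': array([-0.61565981, -0.47272652,  0.71913789])} 0.0726
side {'vertical_fov': 57.960103878100355, 'cx': 323.5702469687411, 'cy': 198.6293026373716, 'rvec': array([ 0.20481565, -2.83405195,  1.15759339]), 'tvec': array([0.56187275, 0.02309343, 1.06893811])}
top {'vertical_fov': 56.89094396424806, 'cx': 329.7514506855468, 'cy': 201.9957861609318, 'rvec': array([ 2.15852899, -2.12426774,  0.15398982]), 'tvec': array([0.06974759, 0.5259538 , 0.96452868])}
wrist {'vertical_fov': 61.530720898774604, 'cx': 319.6278041630597, 'cy': 196.35051760690138, 'rvec': array([-2.36833656, -1.6451371 , -0.24963763]), 'tvec': array([-0.59963152, -0.03899939,  0.37905947])}
```

View pics/side0.png

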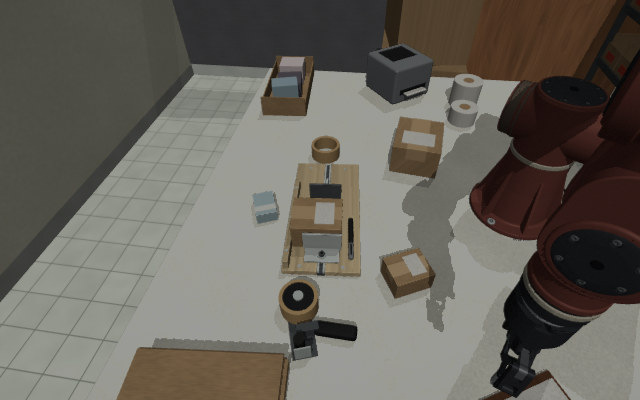

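View pics/top0.png

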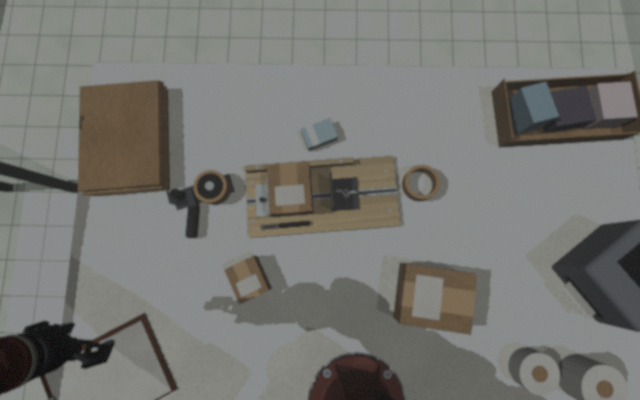

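View pics/wrist0.png

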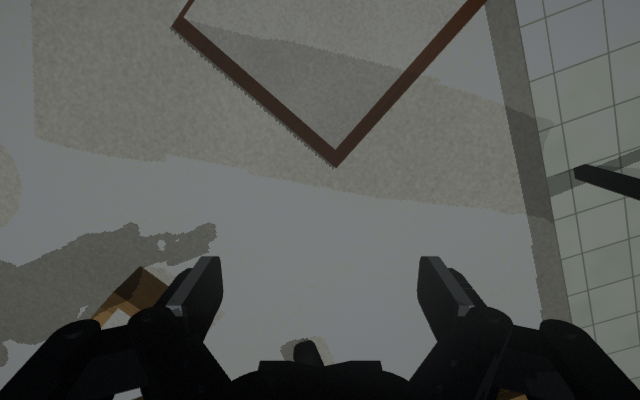

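```bash
cat > h.py <<'E'
from plant import robot
import cv2, numpy as np
def K(c):
    f=200/np.tan(np.radians(c["vertical_fov"])/2)
    return np.array([[f,0,c["cx"]],[0,f,c["cy"]],[0,0,1]])
def ray(c,uv):
    R=cv2.Rodrigues(np.array(c["rvec"]))[0]; C=-R.T@np.array(c["tvec"])
    d=R.T@np.linalg.inv(K(c))@np.array([uv[0],uv[1],1.]); return C,d/np.linalg.norm(d)
def onplane(c,uv,z):
    C,d=ray(c,uv); return C+d*(z-C[2])/d[2]
def tri(obs):
    A=np.zeros((3,3));b=np.zeros(3)
    for c,uv in obs:
        C,d=ray(c,uv);P=np.eye(3)-np.outer(d,d);A+=P;b+=P@C
    X=np.linalg.solve(A,b)
    r=[np.linalg.norm((np.eye(3)-np.outer(ray(c,u)[1],ray(c,u)[1]))@(X-ray(c,u)[0])) for c,u in obs]
    return X,r
def proj(c,X):
    R=cv2.Rodrigues(np.array(c["rvec"]))[0]; p=K(c)@(R@np.array(X)+np.array(c["tvec"])); return p[:2]/p[2]
E
python3 - <<'E'
from h import *
t=cv2.imread("pics/top0.png"); s=cv2.imread("pics/side0.png")
cv2.imwrite("pics/topc.png",cv2.resize(t[140:250,160:450],None,fx=2.7,fy=2.7,interpolation=cv2.INTER_CUBIC))
cv2.imwrite("pics/sidec.png",cv2.resize(s[150:280,270:380],None,fx=4.5,fy=4.5,interpolation=cv2.INTER_CUBIC))
c=robot.get_calibration("top")
for uv in [(246,166),(396,157),(400,228),(248,237)]: print(onplane(c,uv,.018))
print(onplane(c,(345,194),.05))
E
```

```text
[0.62698781 0.3162978  0.018     ]
[ 0.65955951 -0.10690404  0.018     ]
[ 0.45879373 -0.11581034  0.018     ]
[0.42744227 0.30081496 0.018     ]
[0.54564468 0.03729256 0.05      ]
```

View pics/topc.png

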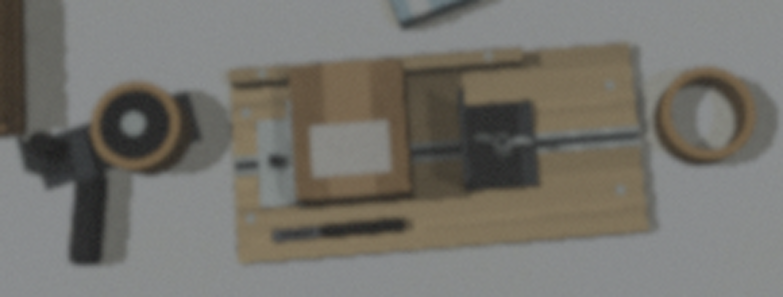

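View pics/sidec.png

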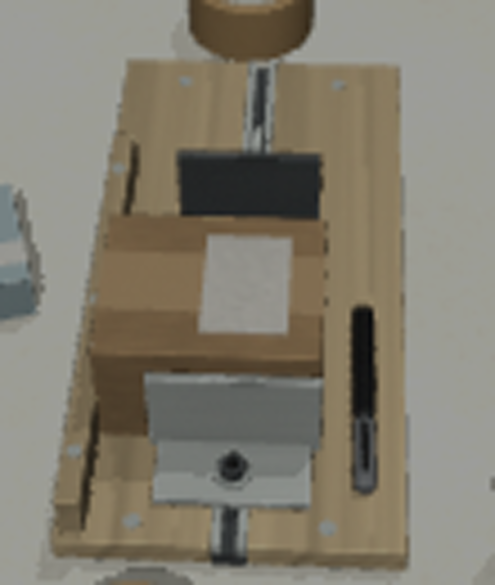

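Run:
```python
from h import *
from scipy.spatial.transform import Rotation as Ro
o=robot.observe(); c=robot.get_calibration("wrist")
C,d=ray(c,(320,196)); R=Ro.from_euler('xyz',o['tcp_rot'],degrees=True).as_matrix()
print(R.T@(C-o['tool_pos']),R.T@d)
for yaw in (90,184,4,-90): print(yaw,robot.ik([0.545,-0.05,0.3],[180,0,yaw]))
```

```text
[ 0.07534505 -0.00026861 -0.0701867 ] [-0.29591733  0.00206716  0.95521132]
90 [-18.93978788  -3.30627634  -4.23605135  89.07022499   0.
  71.06021212]
184 [-18.93978788  -3.30627634  -4.23605135  89.07022499   0.
 -22.93978788]
4 [-18.93978788  -3.30627634  -4.23605135  89.07022499   0.
 157.06021212]
-90 [ -18.93978788   -3.30627634   -4.23605135   89.07022499    0.
 -108.93978788]
```

Run:
```python
from h import *
import pickle
print(robot.observe()['time'])
robot.set_gripper(0.0)
D={}
for i,(p,y) in enumerate([([0.56,0.02,0.28],184),([0.53,0.09,0.28],184)]):
    robot.move_pose(p,[180,0,y])
    robot.pause(0.15)
    c=robot.get_calibration("wrist"); im=robot.grab_frame("wrist"); D[i]=c
    cv2.imwrite(f"pics/w1_{i}.png",im)
pickle.dump(D,open("w1.pkl","wb"))
o=robot.observe();print(o['time'],o['gripper_width'],o['tool_pos'],o['ft_force'],robot.tip_reach)
```

```text
0.15
4.0167 -0.0003094931799423841 [0.53030361 0.08932123 0.27991746] [ 0.54112687 -0.03518608  0.53920058] 0.0726
```

View pics/w1_0.png

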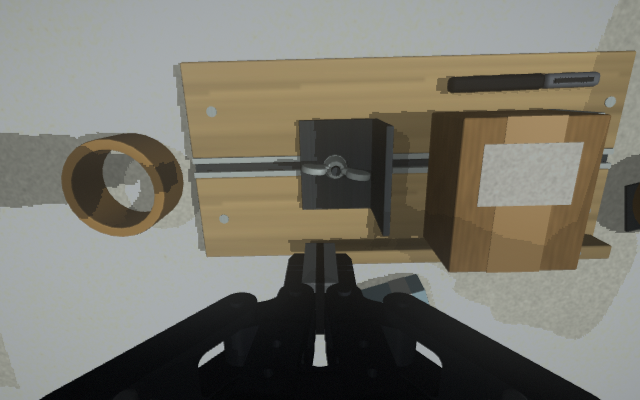

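View pics/w1_1.png

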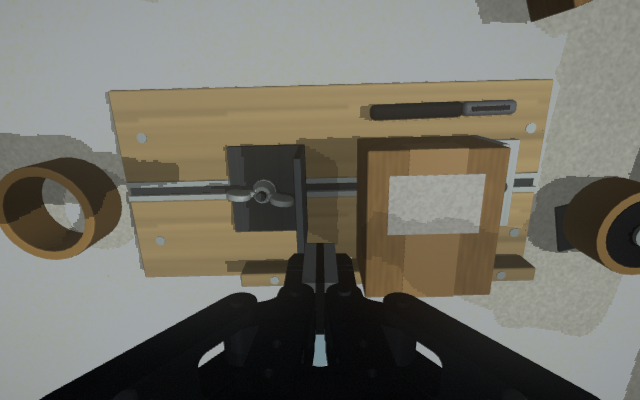

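The pictures show the dark steel stop with its grey wing nut: hub at about (336,168) in view 0 and (263,190) in view 1, flange just right of it, and the carton with a white label further right. Other candidates:
- the aluminium end fence with its knob, at (510,185) in view 1
- the loose cartons at (247,278) and (437,297) in the top view

The target is the carton on the jig. Next is a close crop for measuring.

Run:
```python
from h import *
a=cv2.imread("pics/w1_0.png")[90:280,280:470]; b=cv2.imread("pics/w1_1.png")[110:300,210:400]
cv2.imwrite("pics/w1c.png",cv2.convertScaleAbs(cv2.resize(np.hstack([a,b]),None,fx=2.1,fy=2.1,interpolation=cv2.INTER_CUBIC),alpha=1.4,beta=15))
```

```text
(no output)
```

View pics/w1c.png

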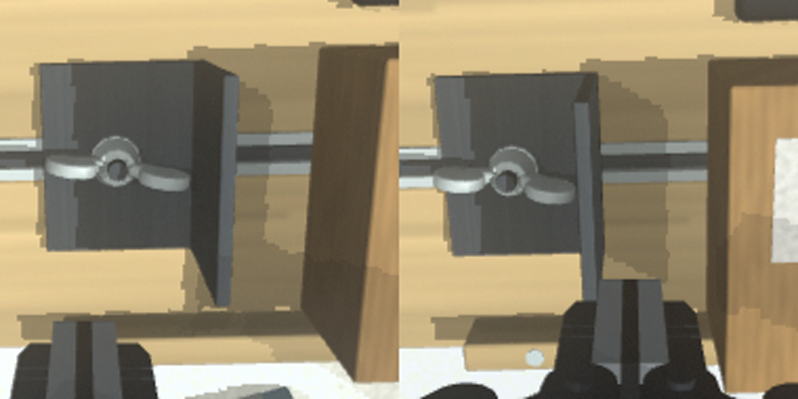

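Run:
```python
from h import *
import pickle
D=pickle.load(open("w1.pkl","rb"))
p0=lambda x,y:(280+x/2.1,90+y/2.1); p1=lambda x,y:(210+(x-399)/2.1,110+y/2.1)
def T(n,a,b):
    X,r=tri([(D[0],a),(D[1],b)]); print(n,X.round(4),np.round(r,4)); return X
s=T("stud",p0(117,170),p1(507,183))
T("wingL tip",p0(48,160),p1(434,178))
T("wingR tip",p0(188,184),p1(574,193))
f=T("flange -x back top",p0(223,77),p1(575,103))
T("flange -x front top",p0(238,77),p1(589,101))
T("carton -x-y top",(465,117),(368,151))
T("carton +x-y top",(490,270),(364,293))
ja=T("jig -x-y",(181,63),(109,92)); jb=T("jig -x+y",(635,52),(551,80))
T("jig +x-y",(207,255),(145,276))
d=jb-ja; print(np.degrees(np.arctan2(-d[0],d[1])),np.linalg.norm(d))
```

```text
stud [0.5543 0.0352 0.0444] [0.0004 0.0004]
wingL tip [0.5499 0.005  0.0559] [0.0009 0.0009]
wingR tip [0.5566 0.0663 0.0481] [0.0006 0.0006]
flange -x back top [0.5065 0.0673 0.0908] [0.0001 0.0001]
flange -x front top [0.5057 0.0726 0.0906] [0.0003 0.0003]
carton -x-y top [0.4951 0.1236 0.096 ] [0.0003 0.0003]
carton +x-y top [0.5733 0.12   0.1741] [0.004 0.004]
jig -x-y [ 0.4688 -0.1134  0.0196] [0.0002 0.0002]
jig -x+y [0.4301 0.2968 0.022 ] [0.0003 0.0003]
jig +x-y [ 0.6606 -0.0937  0.0241] [0.0002 0.0002]
5.393421333249757 0.41194104597283204
```

```bash
cat >> h.py <<'E'
YAW=5.4
ey=np.array([-np.sin(np.radians(YAW)),np.cos(np.radians(YAW)),0]); ex=np.array([ey[1],-ey[0],0])
E
python3 - <<'E'
from h import *
S=np.array([0.5543,0.0352,0]); O=[180,0,180+YAW]
up=lambda a,z:list(S+a*ey+np.array([0,0,z]))
robot.move_pose(up(0.008,0.20),O)
robot.line_to(up(0.008,0.148),vel=0.1)
robot.pause(0.2)
f0=robot.observe()['ft_force'];print(robot.observe()['time'],f0)
g=robot.line_to(up(0.035,0.148),vel=0.03,guard=4)
o=robot.observe();print(g,o['time'],(o['tool_pos']-S)@ey,(o['ft_force']-f0))
for a in [.035,.05,.06]:
    robot.line_to(up(a,0.148),vel=0.04)
    o=robot.observe();print(a,o['time'],(o['tool_pos']-S)@ey,(o['ft_force']-f0)@ey,o['ft_force']-f0)
E
```

```text
5.35 [-0.73175469 -0.52246367 -0.33470049]
True 5.925 0.02339847464829818 [ 0.30717161  0.41362859 -0.49196823]
0.035 6.3833 0.034602726927278886 -4.829692564455572 [ 0.38257416 -4.81505856 -2.38999286]
0.05 6.9083 0.049744077072409576 -4.272458793360983 [ 0.57020425 -4.23760447 -2.2767329 ]
0.06 7.3083 0.0599094935223888 -4.090353774224824 [ 1.32864428 -3.98299397 -2.19503042]
```

Run:
```python
from h import *
S=np.array([0.5543,0.0352,0]); O=[180,0,180+YAW]
up=lambda a,z:list(S+a*ey+np.array([0,0,z]))
f0=np.array([-0.73,-0.52,-0.33])
g=robot.line_to(up(0.069,0.148),vel=0.03,guard=9)
o=robot.observe();print(g,o['time'],(o['tool_pos']-S)@ey,(o['ft_force']-f0)@ey)
a=.069
while not g and a<.083:
    a+=.001; g=robot.line_to(up(a,0.148),vel=0.015,guard=9)
    o=robot.observe();f=(o['ft_force']-f0)@ey;print(g,round(a,4),o['time'],(o['tool_pos']-S)@ey,f)
    if f<-11: break
robot.pause(0.1)
cv2.imwrite("pics/push_side.png",cv2.resize(robot.grab_frame("side")[150:280,270:380],None,fx=4.5,fy=4.5,interpolation=cv2.INTER_CUBIC))
cv2.imwrite("pics/push_w.png",robot.grab_frame("wrist"))
```

```text
False 7.7583 0.06878742710885334 -4.636700586371243
False 0.07 8.0083 0.06949885108502606 -6.503342593904556
False 0.071 8.2583 0.0704112680910256 -7.218316293282923
False 0.072 8.5083 0.0713997148670124 -6.057329512217996
False 0.073 8.7583 0.07239227193578339 -6.907651439706881
False 0.074 9.0083 0.07337729094254995 -7.0668388146233765
False 0.075 9.2583 0.07420782087436477 -8.96448890945403
False 0.076 9.5083 0.07464795233444005 -11.120815313971798
```

View pics/push_side.png

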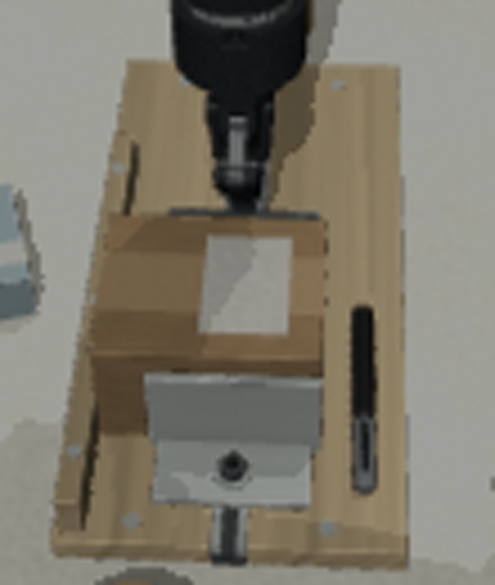

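View pics/push_w.png

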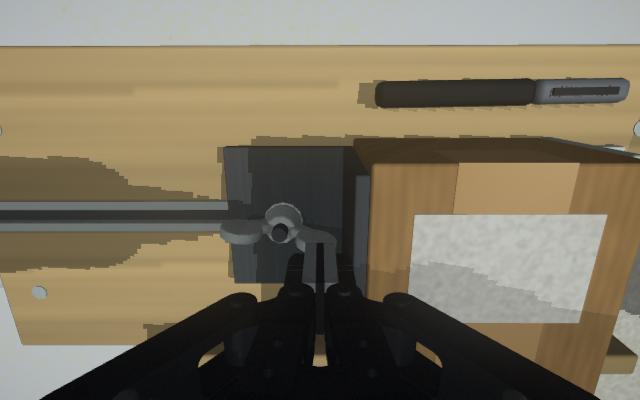

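Run:
```python
from h import *
S=np.array([0.5543,0.0352,0]); O=[180,0,180+YAW]
up=lambda a,z:list(S+a*ey+np.array([0,0,z]))
f0=np.array([-0.73,-0.52,-0.33])
for a in (.0766,.0772):
    g=robot.line_to(up(a,0.148),vel=0.015,guard=8)
    o=robot.observe();f=(o['ft_force']-f0)@ey;print(g,round(a,4),o['time'],(o['tool_pos']-S)@ey,f)
    if f<-14: break
```

```text
False 0.0766 9.9583 0.07475871436389668 -14.721330808500921
```

Run:
```python
from h import *
import pickle
S=np.array([0.5543,0.0352,0]); O=[180,0,180+YAW]
up=lambda a,z:list(S+a*ey+np.array([0,0,z]))
robot.line_to(up(.060,0.148),vel=0.08)
robot.line_to(up(.060,0.24),vel=0.2)
N=S+.052*ey; D={}
for i,(dx,dy) in enumerate([(0.012,-.035),(0.012,.035)]):
    robot.move_pose([N[0]+dx,N[1]+dy,.25],O); robot.pause(.15)
    D[i]=robot.get_calibration("wrist"); cv2.imwrite(f"pics/w2_{i}.png",robot.grab_frame("wrist"))
    uv=proj(D[i],[N[0],N[1],.045]).astype(int); print(uv)
    D[i,'o']=(max(uv[0]-75,0),max(uv[1]-75,0))
pickle.dump(D,open("w2.pkl","wb"))
cr=[cv2.imread(f"pics/w2_{i}.png")[D[i,'o'][1]:D[i,'o'][1]+150,D[i,'o'][0]:D[i,'o'][0]+150] for i in (0,1)]
print(D[0,'o'],D[1,'o'],robot.observe()['time'])
cv2.imwrite("pics/w2c.png",cv2.convertScaleAbs(cv2.resize(np.hstack(cr),None,fx=2.6,fy=2.6,interpolation=cv2.INTER_CUBIC),alpha=1.4,beta=15))
```

```text
[361 176]
[279 167]
(np.int64(286), np.int64(101)) (np.int64(204), np.int64(92)) 12.0083
```

View pics/w2c.png

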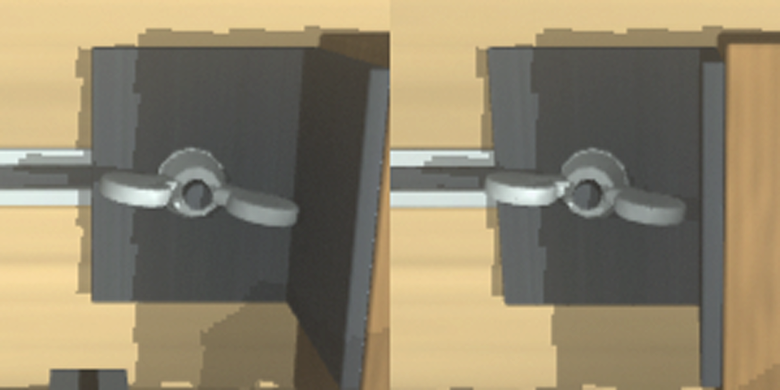

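View pics/w2_1.png

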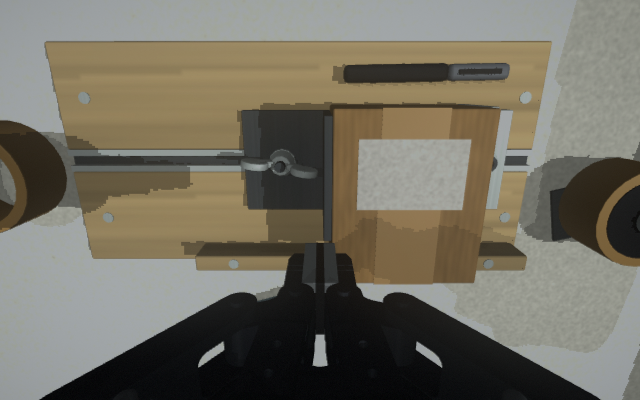

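Run:
```python
from h import *
import pickle
D=pickle.load(open("w2.pkl","rb"))
P=lambda i,x,y:(D[i,'o'][0]+(x-390*i)/2.6,D[i,'o'][1]+y/2.6)
def T(n,a,b):
    X,r=tri([(D[0],P(0,*a)),(D[1],P(1,*b))]); print(n,X.round(4),np.round(r,4)); return X
s=T("stud",(196,194),(587,193))
l=T("L",(101,190),(486,187)); r=T("R",(297,218),(686,213))
print((l+r)/2, np.linalg.norm(l-r), np.degrees(np.arctan2((l-r)[1],(l-r)[0])))
f=T("fl -x top back",(374,70),(702,62)); print((f-s)@ey,(f-s)@ex)
T("fl +x top front",(363,385),(722,387))
```

```text
stud [0.5487 0.0866 0.0437] [0.0001 0.0001]
L [0.5485 0.0556 0.0505] [0.0003 0.0003]
R [0.5516 0.1189 0.0496] [0.0007 0.0007]
[0.55003409 0.08726567 0.050039  ] 0.06333997523587696 -92.75339401143118
fl -x top back [0.5007 0.1184 0.0979] [0.0001 0.0001]
0.036182770819064826 -0.04482436124545431
fl +x top front [0.5878 0.1327 0.0961] [0.0007 0.0007]
```

Run:
```python
from h import *
from scipy.spatial.transform import Rotation as Ro
o=robot.observe(); c=robot.get_calibration("wrist")
R=Ro.from_euler('xyz',o['tcp_rot'],degrees=True).as_matrix()
for x in (11,):
  for z in (73,60,45,30,15,0):
    print(x,z,[proj(c,o['tool_pos']+R@(np.array([x,y,z])/1000)).round() for y in (0,14.5,30,45)])
```

```text
11 73 [array([320., 237.]), array([352., 237.]), array([385., 237.]), array([417., 237.])]
11 60 [array([320., 250.]), array([354., 250.]), array([391., 250.]), array([426., 250.])]
11 45 [array([321., 267.]), array([358., 267.]), array([399., 267.]), array([438., 267.])]
11 30 [array([321., 289.]), array([363., 289.]), array([409., 289.]), array([452., 289.])]
11 15 [array([321., 318.]), array([369., 317.]), array([421., 317.]), array([471., 317.])]
11 0 [array([321., 355.]), array([378., 355.]), array([438., 355.]), array([497., 355.])]
```

Run:
```python
import cv2
a=cv2.imread("pics/w2_1.png")[230:400,180:460]
cv2.imwrite("pics/fing.png",cv2.convertScaleAbs(cv2.resize(a,None,fx=2.8,fy=2.8,interpolation=cv2.INTER_CUBIC),alpha=2.5,beta=20))
```

```text
(no output)
```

View pics/fing.png

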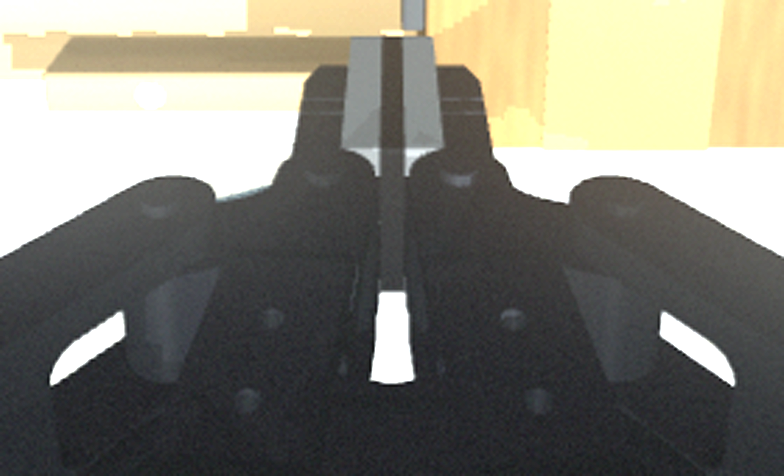

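```bash
cat >> h.py <<'E'
N=np.array([0.549,0.0868,0])
ZT=0.049+0.0726
def pose(psi,b,z=ZT,r=22):
    a=np.radians(psi); u=np.array([np.cos(a),np.sin(a),0]); w=np.array([-u[1],u[0],0])
    y=(psi+180)%360-180
    return list(N+(r*u+b*w)/1000+np.array([0,0,z])),[180,0,y]
def stroke(p0,p1,b=12,step=18,vel=.035,guard=5,gap=12,zup=.15):
    p,o=pose(p0,b+gap,zup); robot.move_pose(p,o)
    p,_=pose(p0,b+gap); g=robot.line_to(p,vel=.1,guard=5)
    print("down",g,robot.observe()['time'].__round__(2))
    if g: return 'down'
    f0=robot.observe()['ft_force']
    n=int(np.ceil((p0-p1)/step))
    for k,psi in enumerate(np.linspace(p0,p1,n+1)):
        p,o=pose(psi,b); g=robot.line_to(p,vel=vel,rotation=o,guard=guard)
        s=robot.observe(); print(round(psi),g,round(float(s['time']),2),(s['ft_force']-f0).round(1),round(s['q'][5]),s['tool_pos'].round(4) if g else '')
        if g: return psi
    return None
def lift(z=.15):
    s=robot.observe(); robot.line_to([*s['tool_pos'][:2],z],vel=.15)
E
python3 - <<'E'
from h import *
print(stroke(-93,-160))
cv2.imwrite("pics/s1.png",robot.grab_frame("wrist")); cv2.imwrite("pics/s1s.png",cv2.resize(robot.grab_frame("side")[100:280,270:400],None,fx=3.3,fy=3.3,interpolation=cv2.INTER_CUBIC))
E
```

```text
down False 13.81
-93 False 14.3 [-0.9  0.1  0.6] -94 
-110 False 14.74 [-0.3 -1.1  0.8] -78 
-126 False 15.18 [ 0.4 -0.7  1.1] -61 
-143 False 15.62 [-0.3 -0.4  0.6] -44 
-160 False 16.07 [-0.3 -0.6 -0.1] -27 
None
```

View pics/s1.png

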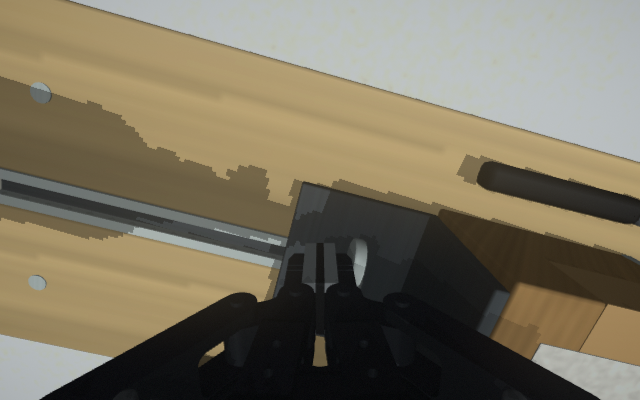

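View pics/s1s.png

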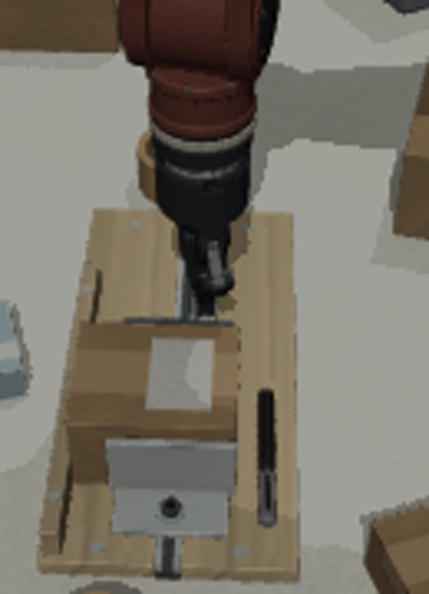

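```bash
cat >> h.py <<'E'
def arc(p0,p1,b=12,step=18,vel=.035,guard=5):
    f0=robot.observe()['ft_force']
    for psi in np.linspace(p0,p1,int(np.ceil((p0-p1)/step))+1)[1:]:
        p,o=pose(psi,b); g=robot.line_to(p,vel=vel,rotation=o,guard=guard)
        s=robot.observe()
        if g: print(round(psi),g,round(float(s['time']),2),(s['ft_force']-f0).round(1),s['tool_pos'].round(4),s['tcp_rot'].round(1)); return psi
E
python3 - <<'E'
from h import *
r=arc(-160,-218); print(r); 
if r is None:
    lift(); r=stroke(-38,-218); print(r)
    cv2.imwrite("pics/s2.png",robot.grab_frame("wrist"))
    lift(); cv2.imwrite("pics/s2b.png",robot.grab_frame("wrist"))
    print(robot.observe()['time'])
E
```

```text
None
down False 21.18
-38 False 21.68 [-1. -1. -0.] -147 
-56 False 22.14 [-1.   0.1 -0. ] -130 
-74 False 22.61 [-0.3 -0.1  0.1] -112 
-92 False 23.07 [-0.6 -1.2 -0.3] -95 
-110 False 23.54 [-0.3 -1.2 -0.4] -77 
-128 False 24.01 [-0.5 -1.3 -0.4] -59 
-146 False 24.48 [-1.3 -1.   1.1] -41 
-164 False 24.94 [-0.2 -1.2 -0.4] -23 
-182 False 25.41 [-0.8 -0.7 -0.2] -4 
-200 False 25.88 [-1.5 -2.3 -1.1] 15 
-218 False 26.34 [-0.8 -1.8 -0.4] 33 
None
26.7833
```

View pics/s2.png

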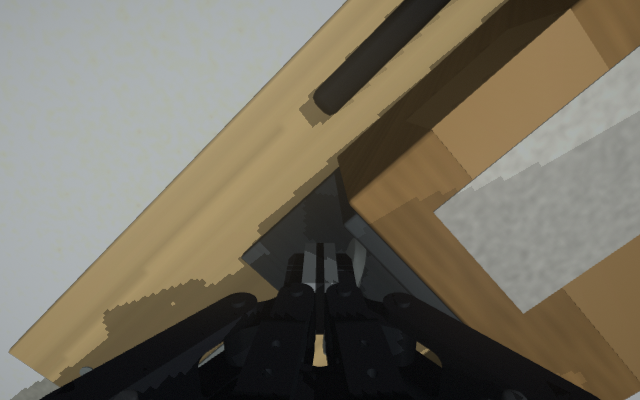

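Run:
```python
from h import *
r=stroke(-38,-218); print(r)
if r is None:
    lift()
    p,o=pose(-100,-5,.25); N2=N
    # look straight down-ish with the yaw used before
    robot.move_pose([N[0]+.012,N[1]-.035,.24],[180,0,-174.6]); robot.pause(.1)
    import pickle
    c=robot.get_calibration("wrist"); im=robot.grab_frame("wrist"); cv2.imwrite("pics/s3.png",im); pickle.dump(c,open("s3.pkl","wb"))
    uv=proj(c,[N[0],N[1],.045]).astype(int); print(uv,robot.observe()['time'])
    cv2.imwrite("pics/s3c.png",cv2.convertScaleAbs(cv2.resize(im[uv[1]-75:uv[1]+75,uv[0]-90:uv[0]+90],None,fx=4,fy=4,interpolation=cv2.INTER_CUBIC),alpha=1.4,beta=15))
```

```text
down False 29.86
-38 False 30.35 [0.9 1.6 1. ] -147 
-56 False 30.82 [ 0.6  2.2 -0.1] -130 
-74 False 31.28 [2.5 0.8 1.3] -112 
-92 True 31.54 [4.5 1.3 0.4] -103 [0.5648 0.0667 0.122 ]
-92.0
```

Run:
```python
from h import *
import pickle
s=robot.observe(); a=np.radians(-83)
p=s['tool_pos']+np.array([.006,0,0]); robot.line_to(list(p),vel=.05)
lift(.16)
D={}
for i,(dx,dy) in enumerate([(0.012,-.035),(0.012,.035)]):
    robot.move_pose([N[0]+dx,N[1]+dy,.25],[180,0,180+YAW]); robot.pause(.12)
    D[i]=robot.get_calibration("wrist"); im=robot.grab_frame("wrist"); cv2.imwrite(f"pics/w3_{i}.png",im)
    uv=proj(D[i],[N[0],N[1],.045]).astype(int)
    D[i,'o']=(max(uv[0]-75,0),max(uv[1]-75,0))
pickle.dump(D,open("w3.pkl","wb"))
cr=[cv2.imread(f"pics/w3_{i}.png")[D[i,'o'][1]:D[i,'o'][1]+150,D[i,'o'][0]:D[i,'o'][0]+150] for i in (0,1)]
print(robot.observe()['time'])
cv2.imwrite("pics/w3c.png",cv2.convertScaleAbs(cv2.resize(np.hstack(cr),None,fx=2.6,fy=2.6,interpolation=cv2.INTER_CUBIC),alpha=1.4,beta=15))
```

```text
34.35
```

View pics/w3c.png

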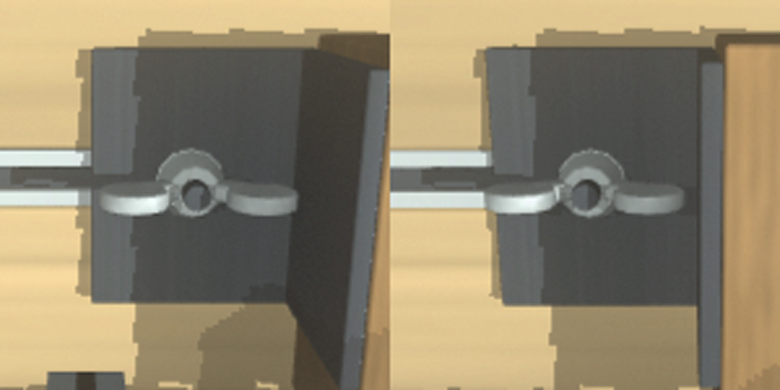

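```bash
python3 - <<'E'
from h import *
import pickle
for f,pts in (("w2",[((196,194),(587,193)),((101,190),(486,187)),((297,218),(686,213))]),("w3",[((196,193),(587,193)),((100,202),(485,202)),((298,206),(686,205))])):
    D=pickle.load(open(f+".pkl","rb"))
    P=lambda i,x,y:(D[i,'o'][0]+(x-390*i)/2.6,D[i,'o'][1]+y/2.6)
    for a,b in pts: print(f,tri([(D[0],P(0,*a)),(D[1],P(1,*b))])[0].round(4))
E
python3 - <<'E'
from h import *
# second try on the same wing, 8 deg behind it
r=stroke(-70,-110,step=10,guard=6,vel=.02,gap=12); print(r)
robot.pause(.2); s=robot.observe(); print(s['ft_force'],s['torque'],s['tool_pos'],s['tcp_rot'])
E
```

```text
w2 [0.5487 0.0866 0.0437]
w2 [0.5485 0.0556 0.0505]
w2 [0.5516 0.1189 0.0496]
w3 [0.5487 0.087  0.0418]
w3 [0.5528 0.0558 0.0494]
w3 [0.5484 0.1192 0.0478]
down False 36.45
-70 False 37.2 [-0.1 -0.7  0.4] -116 
-80 False 37.57 [ 4.   0.7 -0.8] -107 
-90 True 37.78 [ 5.8  0.3 -0.6] -101 [0.5646 0.066  0.1222]
-90.0
[4.62035938 0.94070218 0.25505548] [ 0.10165777 -1.01475042 -0.02659096] [0.56458521 0.06607334 0.12206314] [-1.79741435e+02  9.57683033e-03 -8.52309427e+01]
```

Run:
```python
from h import *
s=robot.observe()
robot.line_to(list(s['tool_pos']+np.array([.007,0,0])),vel=.05); lift(.17)
robot.move_pose([N[0]+.012,N[1]+.035,.25],[180,0,180+YAW]); robot.pause(.15)
im=robot.grab_frame("wrist"); cv2.imwrite("pics/w4.png",im)
a=cv2.imread("pics/w2_1.png"); b=im
cv2.imwrite("pics/w4c.png",cv2.convertScaleAbs(cv2.resize(np.hstack([a[95:215,230:350],b[95:215,230:350]]),None,fx=3.3,fy=3.3,interpolation=cv2.INTER_CUBIC),alpha=1.5,beta=20))
for n,(r0,r1,c0,c1) in {"flange/carton":(100,200,315,420),"carton":(100,285,335,500),"marker":(60,85,330,515)}.items():
    print(n,cv2.phaseCorrelate(cv2.cvtColor(a,6)[r0:r1,c0:c1].astype(np.float32),cv2.cvtColor(b,6)[r0:r1,c0:c1].astype(np.float32),cv2.createHanningWindow((c1-c0,r1-r0),cv2.CV_32F)))
t=robot.grab_frame("top"); cv2.imwrite("pics/top4.png",t)
print(robot.observe()['time'],robot.observe()['ft_force'])
```

```text
flange/carton ((-0.10059451234886296, 0.8757607855151619), 0.9898719307228371)
carton ((-0.17678796613226666, 0.8415902853064523), 0.9849610209465027)
marker ((-0.0705460984157611, 1.1796282765269055), 0.9781363272666931)
40.475 [-0.25840533  0.18968304 -0.41625449]
```

View pics/w4c.png

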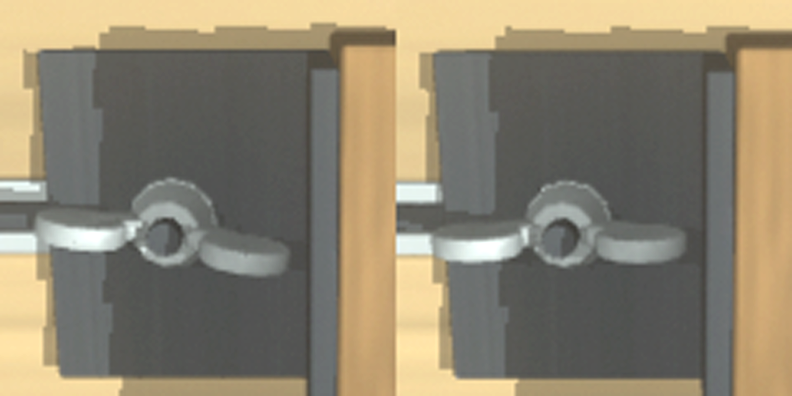

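View pics/top4.png

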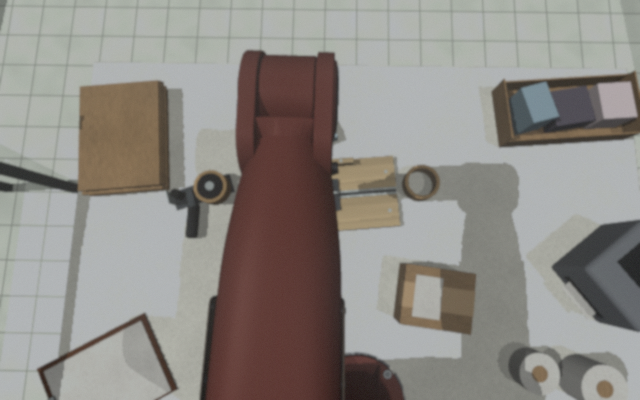

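Run:
```python
from h import *
print(robot.job_done(), robot.observe()['time'])
```

```text
the job is handed in; nothing more can be done
the job is handed in; nothing more can be done
```

The stop is against the carton and the wing nut is down on its dead stop. I handed the job in at about 40.5 s of the 72 s, with the arm clear of everything.

- **Stop:** I pushed on the flange's back above the nut with the shut fingers, about 52 mm (51.6 mm predicted from the images). It came up solid, 14.7 N at the tool with almost no further motion, so it was bearing on the carton.
- **Wing nut:** I spun it with three one-sided fingertip strokes, about 350° in all. It then stopped dead at the same place on two separate tries, at about 4.5–6 N on the wing, against about 1 N running friction.
- **Nut height:** The nut stands about 1.5 mm lower, which fits one turn of its thread. It therefore started part-way down, not near zero as I had first guessed from its height.
- **Last look:** Comparing wrist pictures before and after the nut work, flange and carton still meet and shifted together to within 0.1 px. The marker differs from them by about 0.3 px along the rows, which I take as the view shifting, not the pen moving.
- **Not fully checked:** In the last top view the arm hid most of the jig, including most of the product box. The tape roll and tape gun look unmoved there.

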